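# Throw the grinder's feed lever into the pinned notch

## Robot

A 6-joint arm with a two-finger parallel gripper is mounted at the origin on the work surface. World frame = base frame: x ahead of the robot, y to its left, z up, the work surface at z = 0. Lengths are in m, angles in rad, forces in N, time in s.
With the tool pointing down it reaches from about 0.35 to 0.975 m from the base axis. Payload 4.9 kg.
Tool frame: the origin (TCP) lies at the very end of the fingers, on their centre line; the grasp point (between the pads) lies 19 mm behind it; z points along the fingers, y is the direction in which the jaws open and shut (so a half turn about z gives the same grasp; the last joint's range is limited). The gripper opens to 85 mm and grips with 20 to 120 N. Pads are 22 mm wide; open, the fingers measure 114 mm over their backs; the gripper's body (76 mm by 85 mm) begins 54 mm behind the grasp point. The pads swing forward as they close: fully open they stand 13 mm farther back than shut.
Start: joints at [-0.119, 0.053, 1.613, -0, 1.476, -0.119], TCP at [0.625, 0, 0.231] pointing down, gripper open.
Joint ranges: [-3.01, 3.01], [-1.01, 2.22], [0.06, 2.58], [-1.02, 4.17], [0.09, 2.62], [-3.14, 3.14]. Speed limits (rad/s): [2.57, 2.57, 3.14, 3.14, 3.14, 3.14].

## Interface

Orientations are given as a unit quaternion [w, x, y, z].
In Python, from rig import * gives the robot as it stands. The module is installed in compiled form; this text tells all that it offers.
- The arm moves only by the tool carry_out, never from a script. Its argument "targets" is a list of rows, each a list of 5 numbers: the opening, from 0 (shut) to 1 (fully open), then the shift along the tool's x, y, z in m, then the turn about the tool's z in degrees. In form: [[jaw, dx, dy, dz, yaw], ...]. A call has exactly 10 rows; each row is the pose to reach, as a shift and turn from the pose commanded when the call began, along the tool's axes at that moment; what a row does not reach only later rows make up. A row lasts 1/8 s, in which the tool goes at most 62.5 mm and 10.7 degrees, less where a joint would pass 70% of its speed; a pose out of reach is approached as far as the arm can. A call with a gripper value outside its range is refused whole. The fingers move at their own pace and stop on an object; the grip force is fixed at half the most. Time passes only in rows, so rows that repeat a pose let the fingers close, or fill a call up. It gives the time, the measured TCP pose, the force and the opening at its end, in the units of the state.
- observe(): the state, without advancing time (a new reading comes with each control period).
- get_image(name): name is "scene" or "side" or "wrist"; returns the picture (420x560x3 uint8, red, green, blue); there is no depth.
- camera_model(name): a dict with "fx", "fy", "cx", "cy" (pixels), "k1" (the pictures are not rectified: a ray, as slopes to the right and down, at radius r is drawn at 1 + k1 r^2 times it, then the intrinsics apply), "pose" (4x4, takes a point from camera to world coordinates); the wrist camera has in their place "tool_from_camera" (4x4, takes a point from camera to tool coordinates, whose origin is the TCP and whose axes are the flange's). Camera axes: x right, y down, z forward; pixel columns grow to the right and rows downward; lengths in m; the calibration is good to about 2 mm. A picture is of the moment at which its call begins: read the wrist's pose just before it. camera_model takes no time and is no camera call.
- job_done(): hands the job in, once; it reports no verdict.
The state is a dict: "t": time; "joint_pos": joint angles; "dq": joint speeds; "joint_torque": joint torques, N m; "eef_pos": TCP position; "ee_rot": TCP orientation; "force": force on the tool from outside, world axes, zero at the start; "torque": the same for the moment, N m; "gripper_width": opening from 0.0 (shut) to 1.0 (fully open).
Only numpy, scipy, OpenCV 4.12 (cv2) and the standard library are available. Lean on these libraries where they do the work, as an engineer would, in place of code of your own. Each camera call takes 0.05 s, during which the arm holds its last target.

## Task

Throw the long feed lever on top of the green grinder gearbox out of its parking notch and into the notch marked by the upright steel set pin, so that it rests in that notch, then let go. The other working notches only have flat plugs behind them. Leave the short T-handled lock lever as it is.

Things in the scene. Friction and masses are not known exactly. Their poses are not given: they have to be found in the camera images.
- feedbox: Green gearbox, bolted down, 240 x 280 x 80 mm. Origin: centre of underside; x points to its motor (away from robot), y left, z up. The lever's upright pivot: x +60 mm, y 0. The pale quadrant plate on top has 4 notches, 0.75 and 0.25 rad either side of -x seen from the pivot; the lever starts in the one farthest to +y (parking). Nothing fixed near the handle's arc is above 120 mm.
- lever_grip (a point): Centre of the feed lever's handle: black upright round grip, 25 mm thick, from 103 to 165 mm above the table (this point 137 mm), on a flat steel arm 120 mm from the pivot; it swings level on that circle, 0.88 rad either side of the box's -x. A sprung detent draws the lever into the nearest notch and holds it; about 4 N at the handle throws it to the next. z up, x from handle to pivot.
- pin_top (a point): Top of the upright steel set pin, 20 mm head, 40 mm tall on the housing (this point 120 mm above the table). It stands outside the quadrant, 165 mm from the pivot, in line with the marked notch: with the lever in that notch, pivot, handle and pin are in line and the handle's centre is 45 mm from the pin. The 2 other working notches have flat plugs, 12 mm across, 3 mm high.
- lock_end (a point): End of the 55 mm flat steel crossbar of the short T-handled lock lever, to be left alone; 28 mm from its upright axis, which stands at x +88, y +105 mm of the gearbox; this point 108 mm above the table. It turns level, starts at any angle within 0.5 rad, and stays where it is left.

How it is judged:
At the end, for the whole second after the job is handed in: The feed lever stays in the marked notch: its handle's centre is within 50.8 mm of the set pin, seen from above (45 mm when fully in the notch), which is about 20 mm or 9 degrees of swing either way (horizontal distance between lever_grip and pin_top below 0.0508 m); the robot touches nothing.
It fails at once if the T-handled lock lever was turned: the end of its bar moved by more than 10 mm (distance of lock_end from where it was at the start of the episode above 0.01 m).
It also fails if it takes over 32 s, if anything falls off the work surface, if the arm or the gripper's body presses on something with over 40 N, if the wrist force passes 120 N, or if a joint passes its speed limit or range.

## Working session

There is one attempt and no reset: what is moved stays moved. The work goes in short steps, Python scripts to look and compute and a tool call to move; the robot and the scene stay as the last step left them, time stands still between calls to the robot, and variables do not carry over. Pictures are saved under pics/ and viewed, and the job is handed in when it is done.

Besides the shell and the picture viewer there is one more tool, called after ">>>" by a JSON object that holds its "method" and its "body". carry_out: Moves the arm, as the interface text tells. Its arguments: {"type":"object","properties":{"targets":{"type":"array","items":{"type":"array","items":{"type":"number"}}}},"required":["targets"]}

```bash
mkdir -p pics; python3 - <<'E'
from rig import *
import cv2
s=observe();print(s)
for n in ["scene","side","wrist"]:
    im=get_image(n);cv2.imwrite(f"pics/{n}0.png",im[:,:,::-1]);print(n,camera_model(n))
E
```

```text
{'t': 0.0, 'joint_pos': array([-1.18974644e-01,  5.33483695e-02,  1.61430899e+00, -2.62108803e-05,
        1.47600300e+00, -1.18982565e-01]), 'dq': array([-4.82369541e-04,  1.00693664e-03,  1.33827365e-03,  9.48440672e-04,
       -1.64367294e-03, -9.77268240e-05]), 'joint_torque': array([ 2.70554956e-04, -3.93670499e+01, -3.70175600e+01, -1.62778279e-04,
        6.93513779e-03, -6.06393527e-06]), 'eef_pos': array([6.24368862e-01, 8.43644689e-05, 2.30059334e-01]), 'ee_rot': array([-8.04582994e-04,  7.07102716e-01,  7.07110091e-01, -6.49354805e-04]), 'force': array([-0.59001389, -0.84395811,  0.26692393]), 'torque': array([-0.02205739,  0.004517  ,  0.004585  ]), 'gripper_width': 1.002712906779232}
scene {'fx': 383.12047176651544, 'fy': 383.12047176651544, 'cx': 280.73231707221504, 'cy': 209.14956576169178, 'k1': 0.009039359911932854, 'pose': array([[ 0.40777062,  0.72740959, -0.55190434,  1.0072342 ],
       [ 0.91296233, -0.33469083,  0.23341346, -0.11259481],
       [-0.01493013, -0.59904702, -0.80057464,  0.61566128],
       [ 0.        ,  0.        ,  0.        ,  1.        ]])}
s
[... 183 characters left out ...]
4976,  0.27979169],
       [-0.67846204,  0.45838776, -0.57408181,  0.38785499],
       [ 0.00532326, -0.7783632 , -0.62779168,  0.51791335],
       [ 0.        ,  0.        ,  0.        ,  1.        ]])}
wrist {'fx': 357.089881926561, 'fy': 357.089881926561, 'cx': 284.7130378775008, 'cy': 209.02726120577046, 'k1': -0.04135121635181019, 'tool_from_camera': array([[-7.61449409e-04, -9.51558791e-01, -3.07465912e-01,
         7.94417017e-02],
       [ 9.99999678e-01, -8.03060806e-04,  8.81530613e-06,
        -4.28028124e-04],
       [-2.55302105e-04, -3.07465806e-01,  9.51559096e-01,
        -1.41305000e-01],
       [ 0.00000000e+00,  0.00000000e+00,  0.00000000e+00,
         1.00000000e+00]])}
```

View pics/scene0.png

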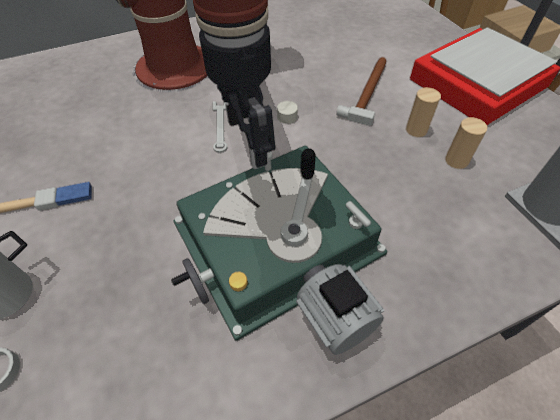

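View pics/side0.png

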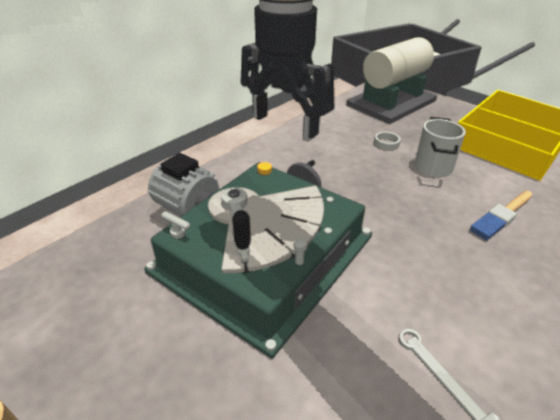

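View pics/wrist0.png

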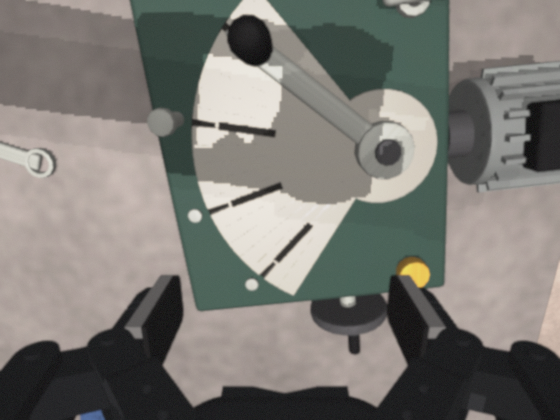

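The wrist view shows the grip at about (250,40), the pivot at (387,152) and the set pin at (163,122), next to the notch beside parking. The plugs are at (195,216) and (252,285). I'll enlarge crops to measure.

```bash
python3 - <<'E'
import cv2
def c(n,x,y,w,h,k):
    im=cv2.imread(f"pics/{n}0.png")[y:y+h,x:x+w];cv2.imwrite(f"pics/{n}_c.png",cv2.resize(im,None,fx=k,fy=k,interpolation=cv2.INTER_CUBIC))
c("scene",200,135,190,140,4);c("side",140,150,200,150,4);c("wrist",140,0,290,200,2.7)
E
```

```text
(no output)
```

View pics/scene_c.png

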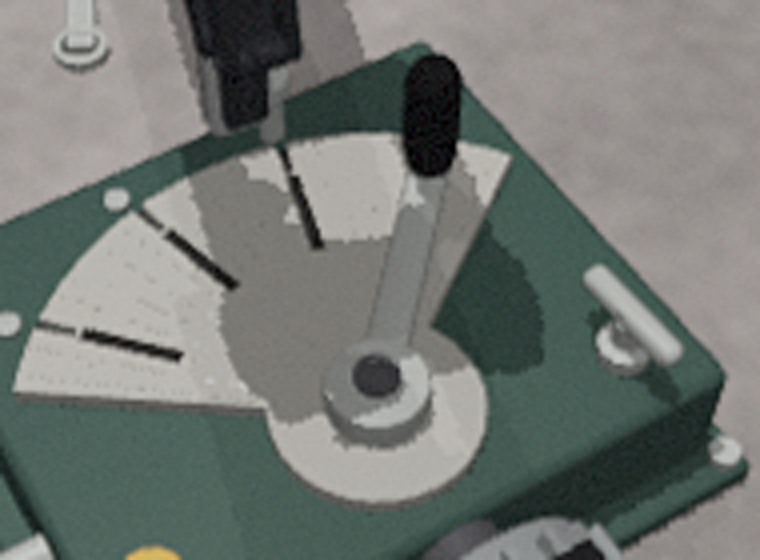

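View pics/side_c.png

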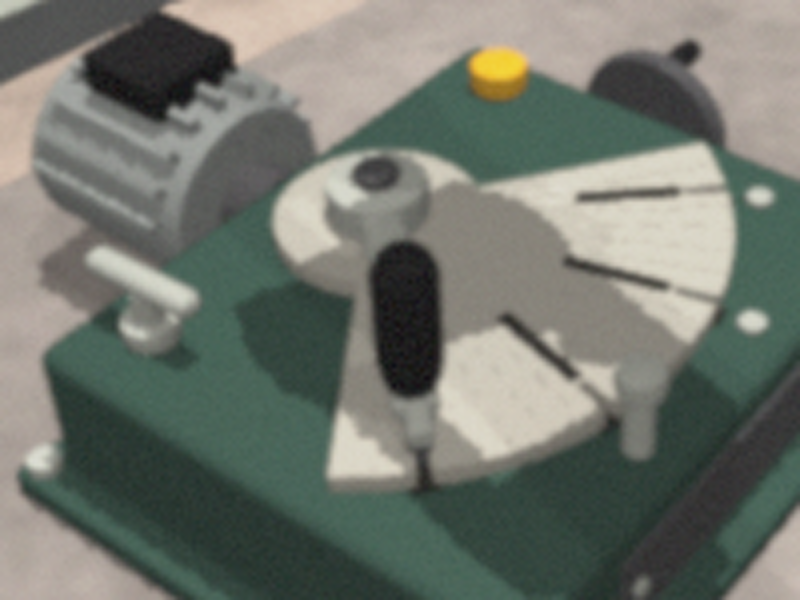

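View pics/wrist_c.png

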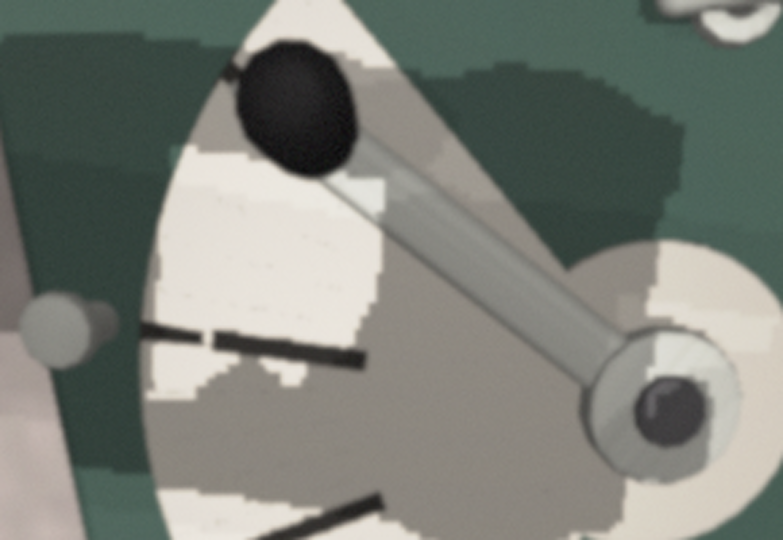

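```bash
cat > h.py <<'E'
import numpy as np
from rig import *
from scipy.spatial.transform import Rotation as R
W0=None
def cam(n,s):
    m=camera_model(n)
    if n=="wrist":
        T=np.eye(4);q=s["ee_rot"];T[:3,:3]=R.from_quat([q[1],q[2],q[3],q[0]]).as_matrix();T[:3,3]=s["eef_pos"]
        return m,T@m["tool_from_camera"]
    return m,m["pose"]
def ray(n,s,uv):
    m,P=cam(n,s)
    d=np.array([(uv[0]-m["cx"])/m["fx"],(uv[1]-m["cy"])/m["fy"]]);x=d.copy()
    for _ in range(20): x=d/(1+m["k1"]*(x@x))
    v=P[:3,:3]@np.array([*x,1]);return P[:3,3],v/np.linalg.norm(v)
def tri(obs,s):
    A=np.zeros((3,3));b=np.zeros(3);L=[]
    for n,uv in obs.items():
        o,d=ray(n,s,uv);M=np.eye(3)-np.outer(d,d);A+=M;b+=M@o;L.append((M,o))
    p=np.linalg.solve(A,b);return p,[round(1000*np.linalg.norm(M@(p-o)),1) for M,o in L]
E
python3 - <<'E'
from h import *
s=observe()
for k,o in dict(grip=dict(scene=(308,164.2),side=(241.5,229.5),wrist=(250,40.4)),pin=dict(side=(300.2,241.2),wrist=(161,122)),
 piv=dict(scene=(294,228.7),side=(234,193),wrist=(387.8,152.2)),la=dict(scene=(349.5,202.5),side=(187.5,225)),lb=dict(scene=(367.5,223.7),side=(163.7,214.5))).items():
    print(k,*tri(o,s))
E
```

```text
grip [0.60379642 0.11124375 0.13192808] [np.float64(0.9), np.float64(0.8), np.float64(1.2)]
pin [0.53785716 0.06142236 0.1183813 ] [np.float64(0.0), np.float64(0.0)]
piv [0.7009372  0.03895299 0.10680822] [np.float64(0.2), np.float64(0.5), np.float64(0.6)]
la [0.69230394 0.14410594 0.10854019] [np.float64(1.3), np.float64(1.3)]
lb [0.7411482  0.15152977 0.10586685] [np.float64(0.6), np.float64(0.6)]
```

Checks: pivot to grip is 121 mm (120 expected) and pivot to pin is 165 mm (165 expected). The angle between them is 0.503 rad (0.50 expected), and the heights agree. The target handle position is (0.582, 0.055). I'll go above the handle with the jaws along the tangent.

>>> {"method": "carry_out", "body": {"targets": [[1, 0.016, -0.003, 0, -10], [1, 0.032, -0.006, 0, -20], [1, 0.048, -0.009, 0, -30], [1, 0.064, -0.012, 0, -40], [1, 0.08, -0.015, 0, -50], [1, 0.096, -0.018, 0, -60], [1, 0.111, -0.0205, 0, -69], [1, 0.111, -0.0205, 0, -69], [1, 0.111, -0.0205, 0, -69], [1, 0.111, -0.0205, 0, -69]]}}

```text
t: 1.4
eef_pos: [0.6046, 0.1104, 0.2312]
ee_rot: [-0.0, 0.183, 0.983, -0.0]
force: [0.7, 0.7, 1.4]
gripper_width: 0.999
```

```bash
python3 - <<'E'
from h import *
import cv2
s=observe();print(s['t'],s['eef_pos'],s['ee_rot'],s['force'])
q=s['ee_rot'];print(R.from_quat([q[1],q[2],q[3],q[0]]).as_matrix().round(3))
a=get_image("wrist");cv2.imwrite("pics/wrist1.png",a[:,:,::-1])
b=get_image("side");cv2.imwrite("pics/side1.png",b[:,:,::-1])
E
```

```text
1.4 [0.60455628 0.11038323 0.2312003 ] [-6.08902294e-05  1.83194324e-01  9.83076714e-01 -1.05509560e-04] [0.67831235 0.7391642  1.36707525]
[[-0.933  0.36  -0.   ]
 [ 0.36   0.933 -0.   ]
 [ 0.    -0.    -1.   ]]
```

View pics/wrist1.png

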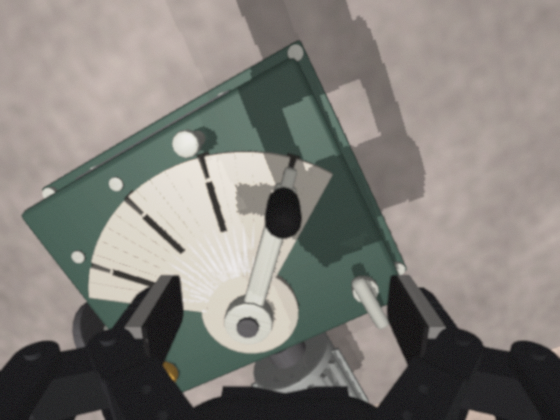

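View pics/side1.png

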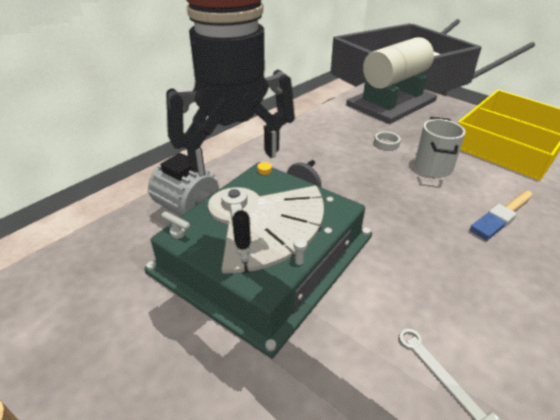

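The new wrist view shows the grip at about (284,213), centred between the jaws, the pin top at (186,143) and the pivot cap at (247,327). I'll cross-check with these.

```bash
python3 - <<'E'
from h import *
s=observe()
for k,o in dict(grip=dict(scene=(308,164.2),side=(241.5,229.5),wrist=(284,212)),pin=dict(side=(300.2,241.2),wrist=(186,143)),piv=dict(scene=(294,228.7),side=(234,193),wrist=(247,327))).items(): print(k,*tri(o,s))
E
```

```text
grip [0.60503042 0.11052925 0.13187233] [np.float64(0.2), np.float64(0.3), np.float64(0.4)]
pin [0.53627645 0.06316103 0.12069911] [np.float64(0.2), np.float64(0.2)]
piv [0.70093159 0.03889255 0.1068488 ] [np.float64(0.2), np.float64(0.6), np.float64(0.8)]
```

>>> {"method": "carry_out", "body": {"targets": [[1, 0, 0, 0.02, 0], [1, 0, 0, 0.04, 0], [1, 0, 0, 0.06, 0], [1, 0, 0, 0.08, 0], [1, 0, 0, 0.095, 0], [1, 0, 0, 0.106, 0], [1, 0, 0, 0.106, 0], [0.25, 0, 0, 0.106, 0], [0.0, 0, 0, 0.106, 0], [0.0, 0, 0, 0.106, 0]]}}

```text
t: 2.75
eef_pos: [0.6049, 0.111, 0.126]
ee_rot: [0.001, 0.182, 0.983, 0.0]
force: [1.0, -0.2, 0.6]
gripper_width: 0.378
```

>>> {"method": "carry_out", "body": {"targets": [[0, 0, 0, 0, 0], [0, 0, 0, 0, 0], [0, 0, 0, 0, 0], [0, 0, 0, 0, 0], [0, 0, 0, 0, 0], [0, 0, 0, 0, 0], [0, 0, 0, 0, 0], [0, 0, 0, 0, 0], [0, 0, 0, 0, 0], [0, 0, 0, 0, 0]]}}

```text
t: 4.0
eef_pos: [0.6048, 0.1105, 0.1262]
ee_rot: [0.0, 0.182, 0.983, -0.0]
force: [-2.0, -4.0, 6.1]
gripper_width: 0.271
```

```bash
python3 - <<'E'
from h import *
import cv2
s=observe();print(s['t'],s['eef_pos'],s['ee_rot'],s['force'],s['gripper_width'])
b=get_image("side");cv2.imwrite("pics/side2.png",b[:,:,::-1])
# arc waypoints in tool axes of now
q=s['ee_rot'];M=R.from_quat([q[1],q[2],q[3],q[0]]).as_matrix()
piv=np.array([.7009,.0389]);g=s['eef_pos'][:2]-piv;a0=np.arctan2(g[1],-g[0]);print(a0,np.linalg.norm(g))
pin=np.array([.5367,.0627])-piv;a1=np.arctan2(pin[1],-pin[0]);print(a1)
for a in np.linspace(a0,a1,9):
    p=piv+np.linalg.norm(g)*np.array([-np.cos(a),np.sin(a)]);d=np.array([*(p-s['eef_pos'][:2]),0]);print((M.T@d).round(4),round(np.degrees(a0-a),1))
E
```

```text
4.0 [0.60477368 0.11045859 0.12623186] [ 3.97225828e-04  1.82294740e-01  9.83243747e-01 -4.51208376e-04] [-1.95444369 -4.03375981  6.12273605] 0.27109927061991845
0.6399218852651795 0.11983697404311218
0.1439427387604375
[-0. -0.  0.] 0.0
[ 0.0018 -0.0072  0.    ] 3.6
[ 0.0031 -0.0145  0.    ] 7.1
[ 0.004  -0.0219  0.    ] 10.7
[ 0.0044 -0.0293  0.    ] 14.2
[ 0.0044 -0.0367  0.    ] 17.8
[ 0.0039 -0.0442  0.    ] 21.3
[ 0.0029 -0.0515  0.    ] 24.9
[ 0.0015 -0.0588  0.    ] 28.4
```

View pics/side2.png

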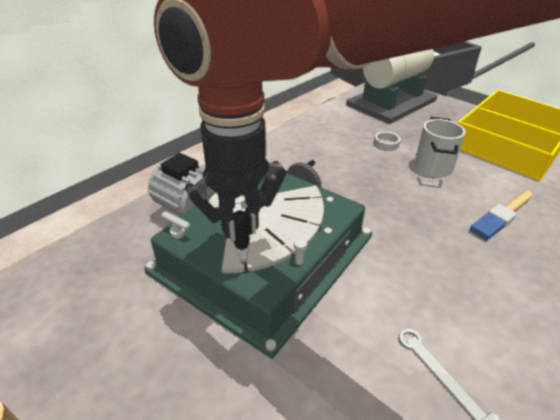

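The grip has closed on the handle: opening 0.271, or 23 mm, against a 25 mm grip. Next I'll swing it along the arc, turning the tool with the lever.

>>> {"method": "carry_out", "body": {"targets": [[0, 0.0018, -0.0072, 0, -3.5], [0, 0.0031, -0.0145, 0, -7], [0, 0.004, -0.022, 0, -10.5], [0, 0.0044, -0.0293, 0, -14], [0, 0.0044, -0.0367, 0, -18], [0, 0.0039, -0.0442, 0, -21.5], [0, 0.0029, -0.0515, 0, -25], [0, 0.0015, -0.059, 0, -28], [0, 0.0015, -0.059, 0, -28], [0, 0.0015, -0.059, 0, -28]]}}

```text
t: 5.3
eef_pos: [0.5819, 0.0563, 0.1262]
ee_rot: [-0.0, -0.061, 0.998, -0.0]
force: [-4.0, -2.0, 5.8]
gripper_width: 0.273
```

```bash
python3 - <<'E'
from h import *
import cv2
s=observe();print(s['t'],s['eef_pos'],s['force'],s['gripper_width'],np.linalg.norm(s['eef_pos'][:2]-[.5367,.0627]))
b=get_image("side");cv2.imwrite("pics/side3.png",b[:,:,::-1])
E
```

```text
5.3 [0.58188632 0.05630196 0.12619272] [-4.03839877 -2.03337647  5.75838784] 0.2734088779485317 0.045637033387513994
```

View pics/side3.png

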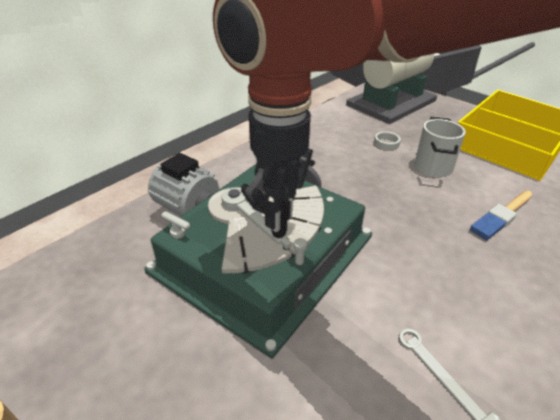

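The lever now points at the pin. I'll release it and then go up.

>>> {"method": "carry_out", "body": {"targets": [[0.5, 0, 0, 0, 0], [1, 0, 0, 0, 0], [1, 0, 0, 0, 0], [1, 0, 0, 0, 0], [1, 0, 0, 0, 0], [1, 0, 0, 0, 0], [1, 0, 0, 0, 0], [1, 0, 0, 0, 0], [1, 0, 0, 0, 0], [1, 0, 0, 0, 0]]}}

```text
t: 6.6
eef_pos: [0.582, 0.0564, 0.1253]
ee_rot: [0.0, -0.061, 0.998, -0.0]
force: [0.5, 0.2, -0.2]
gripper_width: 0.999
```

>>> {"method": "carry_out", "body": {"targets": [[1, 0, 0, -0.01, 0], [1, 0, 0, -0.03, 0], [1, 0, 0, -0.05, 0], [1, 0, 0, -0.07, 0], [1, 0, 0, -0.09, 0], [1, 0, 0, -0.11, 0], [1, 0, 0, -0.12, 0], [1, 0, 0, -0.12, 0], [1, 0, 0, -0.12, 0], [1, 0, 0, -0.12, 0]]}}

```text
t: 7.85
eef_pos: [0.5814, 0.0565, 0.244]
ee_rot: [-0.001, -0.061, 0.998, 0.0]
force: [0.1, 0.8, 0.8]
gripper_width: 0.999
```

```bash
python3 - <<'E'
from h import *
import cv2
s=observe();print(s)
for n in ["wrist","side","scene"]:
    b=get_image(n);cv2.imwrite(f"pics/{n}4.png",b[:,:,::-1])
    x,y,w,h=dict(wrist=(100,80,300,280),side=(140,150,200,150),scene=(200,135,190,140))[n]
    k=2 if n=="wrist" else 4
    cv2.imwrite(f"pics/{n}4c.png",cv2.resize(b[y:y+h,x:x+w,::-1],None,fx=k,fy=k,interpolation=cv2.INTER_CUBIC))
E
```

```text
{'t': 7.85, 'joint_pos': array([-3.05112702e-02, -4.97443709e-02,  1.69423299e+00,  6.83593351e-06,
        1.49923529e+00, -1.72352233e+00]), 'dq': array([ 0.00089497,  0.00070051, -0.00492374, -0.00068457,  0.00017082,
        0.00084612]), 'joint_torque': array([ 4.36731250e-03, -3.52464259e+01, -3.74013591e+01, -2.30812511e-04,
        5.08457510e-03,  2.09158753e-05]), 'eef_pos': array([0.58139476, 0.05649186, 0.24402865]), 'ee_rot': array([-1.06084723e-03, -6.10690608e-02,  9.98132974e-01,  1.00889553e-04]), 'force': array([0.12895309, 0.78103277, 0.78353911]), 'torque': array([-0.01586945, -0.01279453, -0.00983603]), 'gripper_width': 0.9989920262854292}
```

View pics/wrist4c.png

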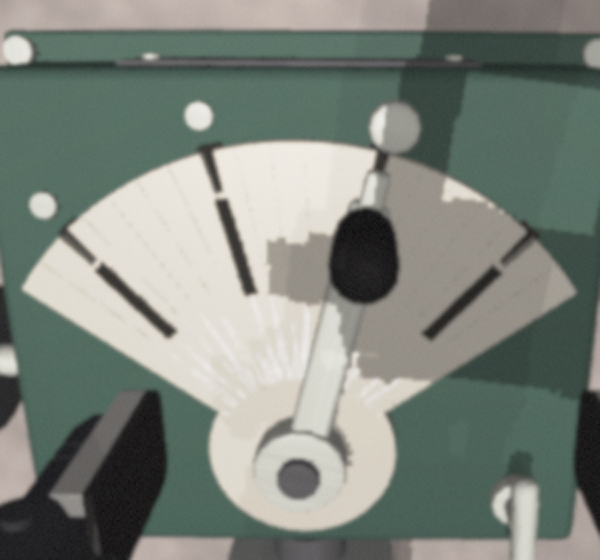

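View pics/side4c.png

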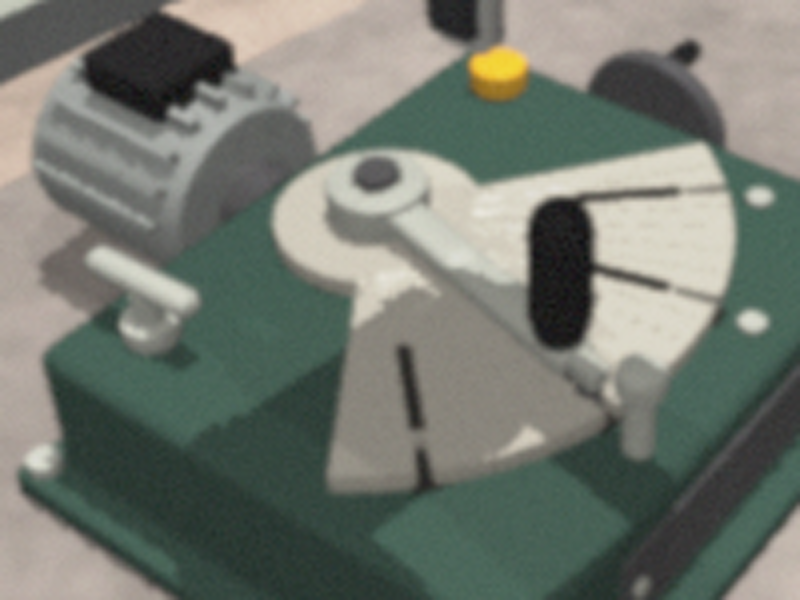

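View pics/scene4c.png

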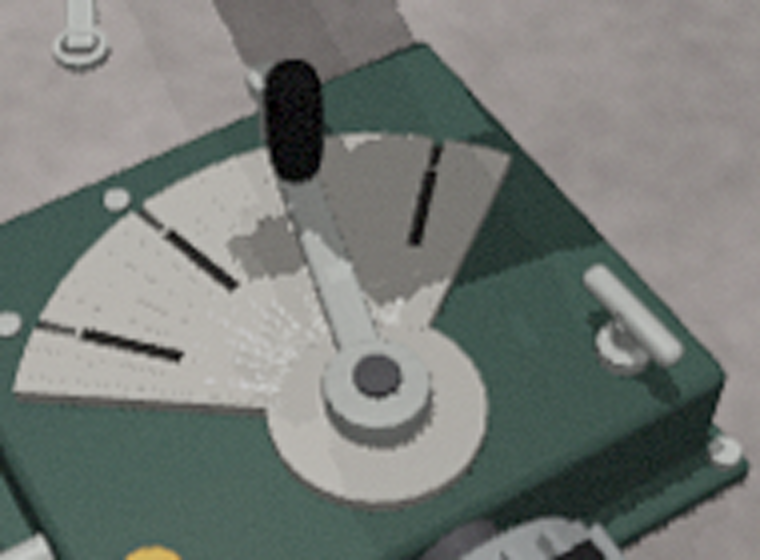

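The lever covers the notch mark in front of the pin, and the lock bar is at the same pixels as before. I'll do a numeric check before handing in.

```bash
python3 - <<'E'
from h import *
s=observe()
g,e=tri(dict(scene=(273.5,165),side=(280.2,218.2),wrist=(282.5,207.5)),s)
p,f=tri(dict(side=(300.2,241.2),wrist=(297.5,143.5)),s)
print(g,e,p,f,np.linalg.norm((g-p)[:2]))
if np.linalg.norm((g-p)[:2])<.0485: print(job_done())
E
```

```text
[0.58234171 0.05566245 0.13226608] [np.float64(0.3), np.float64(0.8), np.float64(0.9)] [0.53718225 0.06146317 0.11865251] [np.float64(0.6), np.float64(0.6)] 0.045530490486149856
the job is handed in; nothing more can be done
None
```

I moved the feed lever from its parking notch into the adjacent notch marked by the set pin, let go, raised the gripper clear and handed the job in at about 8 s of the 32 s allowed. I gripped the handle and swung it about 0.5 rad along its arc.

- **Lever position:** after release, the three camera views put the handle 45.5 mm from the pin, seen from above. It should be 45 mm when fully in the notch, and the limit is 50.8 mm.
- **Lock lever:** its bar is at the same pixels in the scene and side pictures before and after, so I saw no movement.
- **Contact:** the wrist force was about 1 N after release, and the highest reading between moves was about 8 N. The gripper ended about 80 mm above the handle.

None of the checks failed or disagreed. My measured centre of the handle came out about 5 mm lower than the stated 137 mm. I had marked the middle of the black grip, which lies at 134 mm by the stated heights, so that explains most of it.

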